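Hold the enable plug in a test rig's bayonet socket

ROBOT

A 7-joint arm with a two-finger parallel gripper is mounted at the origin on the work surface. World frame = base frame: x ahead of the robot, y to its left, z up, the work surface at z = 0. Lengths are in m, angles in rad, forces in N, time in s.
With the tool pointing down it reaches from about 0.35 to 0.9 m from the base axis. Payload 8.1 kg.
Tool frame: the origin (TCP) lies on the centre line of the jaws, within the pads' length; the fingertips stand arm.tip_extent ahead of it and the grasp point (between the pads) lies 3 mm ahead of it (arm.tip_extent is the distance from the TCP to the fingertips, in m); y points along the fingers, z is the direction in which the jaws open and shut, and the axes are right-handed (so a half turn about y gives the same grasp; the last joint's range is limited). The gripper opens to 92 mm and grips with 3 to 60 N. Pads are 19 mm wide; open, the fingers measure 130 mm over their backs; the gripper's body (75 mm by 190 mm) begins 47 mm behind the grasp point.
Start: joints at [-1.268, 0.434, 0.025, 1.573, -0.012, 1.134, -0.075], TCP at [0.247, 0.574, 0.249] pointing down, gripper open.
Joint ranges: [-2.62, 2.62], [-0.44, 2.09], [-1.27, 1.32], [0.08, 2.57], [-1.32, 4.46], [0.12, 2], [-2.74, 2.74]. Speed limits (rad/s): [2.22, 2.22, 3.01, 3.01, 3.14, 3.14, 3.14].

INTERFACE

Orientations are given as a rotation vector (axis times angle).
In Python, from cell import observe, get_image, sign_off, boxes_of, place_of, arm gives the robot as it stands.
- The arm moves only by the tool arm_command, never from a script. Its argument "plan" is a list of rows, each a list of 2 entries, a list of its own where there are three numbers: the shift along the tool's x, y, z in m, then the turn, a rotation vector about the tool's x, y, z in degrees. In form: [[[tx, ty, tz], [ax, ay, az]], ...]. A call has 1 to 5 rows; each row is the pose to reach, as a shift and turn from the pose commanded when the call began, along the tool's axes at that moment; what a row does not reach only later rows make up. A row lasts 1/10 s, in which the tool goes at most 50 mm and 8.59 degrees, less where a joint would pass 70% of its speed; a pose out of reach is approached as far as the arm can. A call with a gripper value outside its range is refused whole. "fingers" is the closure, from -1 (fully open) to 1 (shut), set as the call begins (left out, the last holds). The fingers move at their own pace and stop on an object; "squeeze" is the grip in N (left out, the last holds). Time passes only in rows, so rows that repeat a pose let the fingers close. It gives the time, the measured TCP pose, the force and the opening at its end, in the units of the state.
- observe(): the state, without advancing time (a new reading comes with each control period).
- get_image(name): name is "side" or "top" or "wrist"; returns a dict with "color" (420x560x3 uint8, red, green, blue), "camera_matrix" (3x3 intrinsics, pixels), "world_to_cam" (4x4, takes a point from world to camera coordinates); the wrist camera has in their place "mount" (4x4, takes a point from camera to tool coordinates, whose origin is the TCP and whose axes are the tool frame's). Camera axes: x right, y up, looking along -z (the intrinsics and any distortion apply to the point x, -y, -z); pixel columns grow to the right and rows downward; lengths in m; the calibration is good to about 2 mm. A picture is of the moment at which its call begins: read the wrist's pose just before it. There is no depth.
- sign_off(): hands the job in, once; it reports no verdict.
Trained networks look in a picture, given as the dict that the camera call returned (one of the last four; its "shot" number tells which), for a name from the list of things; names that differ only in an ending like _2 or _b are one class to them, and where a whole thing is asked for, a point or a joint stands for the part that bears it (a point fixed in the world has none). Each returns a list of dicts, best first, with "confidence" (0 to 1); they miss things now and then, are a little off and sometimes report something else, mostly with a low value. They report only what shows in the picture. A call takes as long as a camera call. They do not tell look-alikes from the thing itself.
- boxes_of(picture, thing): "point" ([column, row] in pixels, amid what is visible of it).
- place_of(picture, thing): "point" ([column, row] in pixels: a listed point, or the origin of a listed thing).
The state is a dict: "clock": time; "joints": joint angles; "dq": joint speeds; "joint_efforts": joint torques, N m; "position": TCP position; "ee_rot": TCP orientation; "force": force on the tool from outside, world axes, zero at the start; "ft_torque": the same for the moment, N m; "width": opening from 0.0 (shut) to 1.0 (fully open).
Only numpy, scipy, OpenCV 4.12 (cv2) and the standard library are available. Lean on these libraries where they do the work, as an engineer would, in place of code of your own. Each camera call takes 0.05 s, during which the arm holds its last target.

TASK

The test rig runs only while somebody holds its enable plug in. Pick up the plug with the straight bar grip, fit its two lugs into the two notches of the round socket on top of the grey control box, push it in against the spring and turn it a quarter turn clockwise (seen from above) to the stop. Finish while still gripping it there, turned and seated, since the socket springs back if it is let go, and leave the other things on the bench where they are.

Things in the scene. Friction and masses are not known exactly. Their poses are not given: they have to be found in the camera images.
- plug: the enable plug, upright on its barrel, 64 mm tall, about 0.12 kg. Origin: axis, very bottom; z up. Aluminium barrel 37 mm diameter, 24 mm long, foot chamfered 2 mm. Two steel lugs along its +x and -x, 10 mm wide, reaching 25 mm from the axis, 3 to 9 mm above the bottom (alike: half a turn makes no difference). Black round flange, 64 mm diameter, 24 to 30 mm above the bottom.
- bar (a point): centre of the enable plug's grey straight bar grip, on the plug's axis 47 mm above its bottom; axes as the plug's. The bar is 60 mm long along x (in line with the lugs), 14 mm thick along y, and stands 30 to 64 mm above the plug's bottom.
- control_box: fixed grey control box, 200 mm (x) by 150 mm (y) by 60 mm high; origin at the centre of its underside, on the bench. The socket's collar, 70 mm outside diameter, stands 30 mm high in the middle of its top; nothing else on it is higher. A black line on the top points at each notch (along its +x and -x).
- socket (a point): centre of the mouth of the round bayonet socket, 90 mm above the bench, axes as the box's. Bore 40 mm; two notches 14 mm wide along +x and -x, cut right through a lip 12 mm thick. The flange meets the collar when the plug's bottom is 24 mm below the mouth; the lugs are under the lip, free to turn, when it is over 21 mm below (22 to 24 is right).
- press (a joint): how far the sprung brass plate in the socket is pushed down by the plug's bottom, 0 (plate 14 mm below the mouth) to 0.010 m (flange on the collar); 0.007 with the lugs bearing up against the lip. The spring takes 2.5 N at 0 and 5 N at 0.010.
- turn (a joint): how far the socket's spring-return ring is turned clockwise seen from above (yaw decreasing; it cannot go the other way), 0 to 1.45 rad (stop). The lugs, once under the lip, push it after about 0.09 rad of play, so the plug reaches the stop about 1.54 rad from the notches. The spring takes 0.05 N m at 0 and 0.16 N m at the stop; let go, it turns the plug back.
- knob_plug: blanking plug standing on its barrel: same barrel and 64 mm flange as the enable plug but no lugs, with a round knob grip (40 mm diameter), 58 mm tall; origin at the centre of its underside. A bystander.
- star_plug: blanking plug standing on its barrel: same barrel and 64 mm flange but no lugs, with a three-armed star grip, 56 mm tall; origin at the centre of its underside. A bystander.
- tape_roll: roll of tape lying flat, 90 mm outside diameter, 20 mm high; origin at the centre of its underside. A bystander.
- screwdriver: screwdriver lying flat, about 200 mm long along its x axis. A bystander.
- mug: white mug, 80 mm diameter, 92 mm high; origin at the centre of its underside. A bystander.
- multimeter: hand multimeter lying flat, 170 mm (its x) by 82 mm by 34 mm; origin at the centre of its underside. A bystander.
- spool: grey wire spool standing on end, 60 mm diameter, 45 mm high; origin at the centre of its underside. A bystander.
There are look-alikes about, which are no part of the job. What is shaped like the plug but blue is not meant.

How it is judged:
On the way, in this order (a step that is already met when the one before it is completed fails the run):
1. the enable plug is lifted off the bench in the gripper (height (world z) of plug above 0.03 m and contact force between the fingers and plug above 1 N and value of joint press below 0.003 m), for 0.1 s.
2. the plug is pushed in through the notches against the spring, not yet turned (horizontal distance between plug and socket below 0.004 m and angle between plug's own z axis and vertical below 0.08 rad and value of joint press above 0.006 m and value of joint turn below 0.5 rad), for 0.05 s.
At the end, for the whole second after the job is handed in: The plug is upright (0.08 rad) within 4 mm of the socket axis, its bottom over 19 mm below the mouth, the sprung plate down over 5.5 mm, the spring-return ring turned over 1.25 rad, the plug still (under 0.02 m/s), and the fingers bear on it with over 2 N (horizontal distance between plug and socket below 0.004 m and angle between plug's own z axis and vertical below 0.08 rad and z of plug in the frame of socket below -0.019 m and value of joint press above 0.0055 m and value of joint turn above 1.25 rad and linear speed of plug below 0.02 m/s and contact force between the fingers and plug above 2 N); the arm keeps its last pose, push and grip.
It fails at once if a blanking plug is moved from its place (more than 30 mm) or tipped over (distance of any of knob_plug, star_plug from where it was at the start of the episode above 0.03 m or angle between any of knob_plug, star_plug's own z axis and vertical above 0.5 rad).
It fails at once if another thing on the bench is moved from its place (more than 30 mm) or tipped over (distance of any of tape_roll, screwdriver, mug, multimeter, spool from where it was at the start of the episode above 0.03 m or angle between any of tape_roll, mug, multimeter, spool's own z axis and vertical above 0.5 rad).
It also fails if it takes over 40 s, if anything falls off the work surface, if the arm or the gripper's body presses on something with over 40 N, if the wrist force passes 120 N, or if a joint passes its speed limit or range.

## Working session

There is one attempt and no reset: what is moved stays moved. The work goes in short steps, Python scripts to look and compute and a tool call to move; the robot and the scene stay as the last step left them, time stands still between calls to the robot, and variables do not carry over. Pictures are saved under pics/ and viewed, and the job is handed in when it is done.

Besides the shell and the picture viewer there is one more tool, called after "Call:" as a command line: name --argument value ..., lists and objects as JSON in quotes. arm_command: Moves the arm, as the interface text tells. Its arguments: {"type":"object","properties":{"plan":{"type":"array","items":{"type":"array"}},"fingers":{"type":"number"},"squeeze":{"type":"number"}},"required":["plan"]}

```bash
ls; mkdir -p pics; cat > h.py <<'E'
import numpy as np, cv2
from scipy.spatial.transform import Rotation as R
from cell import observe,get_image,boxes_of,place_of,arm
def save(p,n): cv2.imwrite('pics/'+n+'.png',p['color'][:,:,::-1])
E
python3 - <<'E'
from h import *
s=observe(); print({k:np.round(v,3) for k,v in s.items()}); print([a for a in dir(arm) if a[0]!='_'],arm.tip_extent)
for n in('top','side'):
    p=get_image(n); save(p,n+'0'); print(n,[k for k in p],p['camera_matrix'].round(1).tolist(),p['world_to_cam'].round(3).tolist())
    for t in('plug','bar','control_box','socket','knob_plug','star_plug','mug','spool','multimeter','tape_roll','screwdriver'):
        print(t,[(np.round(d['point']).tolist(),round(d['confidence'],2)) for d in place_of(p,t)][:4])
E
```

```text
pics
{'clock': np.float64(0.0), 'joints': array([-1.268,  0.435,  0.025,  1.574, -0.012,  1.134, -0.075]), 'dq': array([-0.   , -0.   , -0.   ,  0.   , -0.   ,  0.   , -0.001]), 'joint_efforts': array([-0.0000e+00, -6.6786e+01,  9.8500e-01, -3.1446e+01, -6.0000e-02,
        4.3000e-02,  0.0000e+00]), 'position': array([0.247, 0.574, 0.248]), 'ee_rot': array([-1.549,  0.319, -0.318]), 'force': array([ 0.617, -0.584,  0.279]), 'ft_torque': array([ 0.003, -0.021,  0.017]), 'width': np.float64(1.002)}
['PlanningError', 'tip_extent'] 0.022
top ['color', 'camera_matrix', 'world_to_cam', 'shot'] [[501.4, 0.0, 282.5], [0.0, 501.4, 212.6], [0.0, 0.0, 1.0]] [[0.024, -1.0, -0.009, 0.012], [0.992, 0.023, 0.124, -0.564], [-0.123, -0.012, 0.992, -1.428], [0.0, 0.0, 0.0, 1.0]]
plug [([290.0, 202.0], 0.78), ([306.0, 238.0], 0.59)]
bar [([288.0, 199.0], 0.91), ([310.0, 235.0], 0.71)]
control_box []
socket [([212.0, 196.0], 0.61)]
knob_plug [([340.0, 188.0], 0.61)]
star_plug [([374.0, 243.0], 0.56)]
mug [([130.0, 214.0], 0.7)]
spool [([311.0, 236.0], 0.71), ([433.0, 224.0], 0.66)]
multimeter [([405.0, 165.0], 0.87)]
tape_roll [([313.0, 145.0], 0.71), ([376.0, 240.0], 0.4)]
screwdriver [([442.0, 285.0], 0.83)]
side ['color', 'camera_matrix', 'world_to_cam', 'shot'] [[543.8, 0.0, 282.7], [0.0, 543.8, 202.6], [0.0, 0.0, 1.0]] [[0.809, -0.588, 0.01, -0.442], [0.284, 0.404, 0.869, -0.235], [-0.515, -0.7, 0.494, -1.217], [0.0, 0.0, 0.0, 1.0]]
plug [([277.0, 247.0], 0.85), ([299.0, 225.0], 0.67)]
bar [([298.0, 210.0], 0.88), ([278.0, 230.0], 0.82)]
control_box [([250.0, 197.0], 0.66), ([277.0, 231.0], 0.33)]
socket [([250.0, 172.0], 0.91)]
knob_plug [([348.0, 244.0], 0.63)]
star_plug [([321.0, 286.0], 0.65)]
mug [([198.0, 170.0], 0.58), ([418.0, 270.0], 0.45)]
spool [([398.0, 314.0], 0.72)]
multimeter []
tape_roll [([359.0, 216.0], 0.59)]
screwdriver [([339.0, 354.0], 0.8)]
```

```bash
python3 - <<'E'
import cv2
a=cv2.imread('pics/top0.png')[100:320,90:470];b=cv2.imread('pics/side0.png')[100:370,170:450]
cv2.imwrite('pics/t0c.png',cv2.resize(a,None,fx=2.1,fy=2.1,interpolation=2));cv2.imwrite('pics/s0c.png',cv2.resize(b,None,fx=2.2,fy=2.2,interpolation=2))
E
```

```text
(no output)
```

View pics/t0c.png

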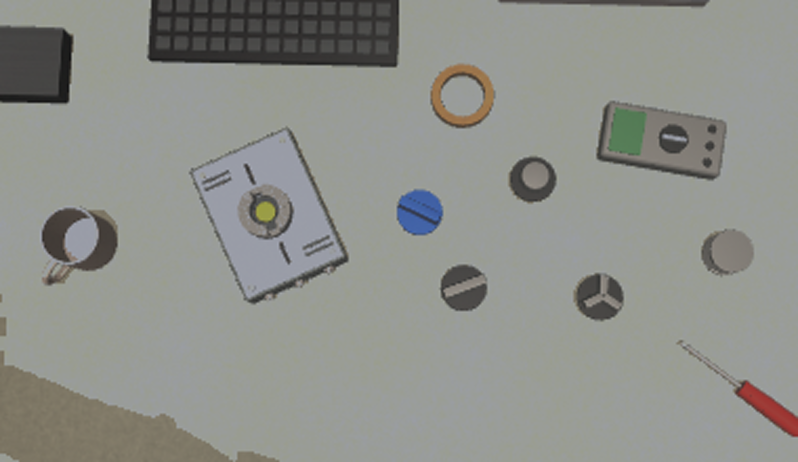

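View pics/s0c.png

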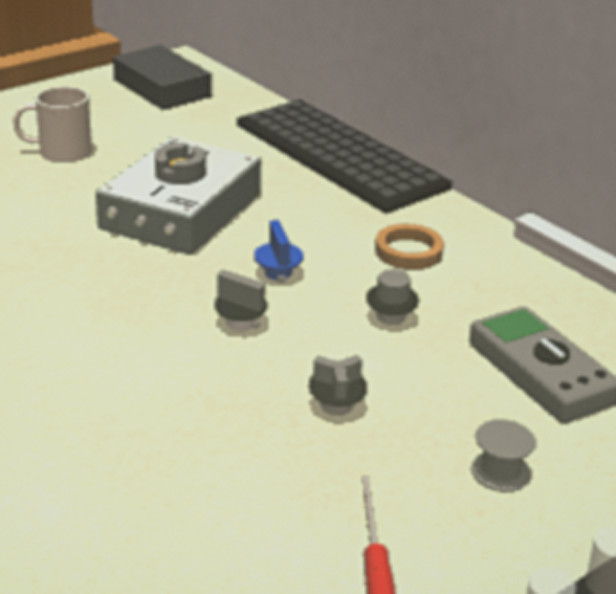

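Candidates in the top picture: a blue plug at (290,201) and a black-flanged plug with a grey bar at (310,237). The task rules out blue, so I mean the one at (310,237). Next I enlarge it and measure it together with the socket.

```bash
cat >> h.py <<'E'
def ray(p,uv):
    K=p['camera_matrix'];T=p['world_to_cam']
    d=np.linalg.inv(K)@[uv[0],uv[1],1.]; d=np.array([d[0],-d[1],-d[2]])
    Rm=T[:3,:3]; return -Rm.T@T[:3,3], Rm.T@d
def onz(p,uv,z):
    o,d=ray(p,uv); return o+d*(z-o[2])/d[2]
def proj(p,X,T=None):
    T=p['world_to_cam'] if T is None else T
    c=T[:3,:3]@np.asarray(X)+T[:3,3]; u=p['camera_matrix']@[c[0],-c[1],-c[2]]; return u[:2]/u[2]
def wristT(p,s):
    m=np.asarray(p['mount']); W=np.eye(4);W[:3,:3]=R.from_rotvec(s['ee_rot']).as_matrix();W[:3,3]=s['position']
    return np.linalg.inv(W@m)
E
python3 - <<'E'
from h import *
t=get_image('top'); s=get_image('side')
for p,n in((t,'top'),(s,'side')):
    for th,z in(('bar',.047),('plug',0),('socket',.09)):
        for d in place_of(p,th): print(n,th,np.round(d['point'],1),round(d['confidence'],2),onz(p,d['point'],z).round(4))
c=lambda x,y:(90+x/2.1,100+y/2.1)
a,b=onz(t,c(250,173),.06),onz(t,c(285,252),.06); print('lines',a,b,np.degrees(np.arctan2(*(a-b)[1::-1])))
a,b=onz(t,c(443,294),.064),onz(t,c(486,282),.064); print('bar',a,b,np.degrees(np.arctan2(*(b-a)[1::-1])))
x,y=310,237
cv2.imwrite('pics/c1.png',cv2.resize(t['color'][y-35:y+35,x-50:x+40,::-1],None,fx=6,fy=6,interpolation=2))
cv2.imwrite('pics/c2.png',cv2.resize(t['color'][150:255,170:270,::-1],None,fx=5,fy=5,interpolation=2))
E
```

```text
top bar [290.5 200.5] 0.88 [0.5985 0.0034 0.047 ]
top bar [311.7 237.8] 0.68 [ 0.4915 -0.0599  0.047 ]
top plug [308.  237.6] 0.9 [ 0.4953 -0.0512  0.    ]
top plug [289.  201.2] 0.59 [0.6033 0.0077 0.    ]
top socket [214.7 200.8] 0.84 [0.5863 0.2172 0.09  ]
side bar [296.  214.9] 0.66 [ 0.5815 -0.0122  0.047 ]
side bar [277.1 228.8] 0.64 [ 0.4981 -0.0401  0.047 ]
side plug [278.4 247.2] 0.9 [ 0.4917 -0.0554  0.    ]
side plug [296.5 223.6] 0.74 [0.6021 0.0109 0.    ]
side socket [253.1 171.8] 0.66 [0.5839 0.203  0.09  ]
lines [0.64408267 0.24031917 0.06      ] [0.53575689 0.18783812 0.06      ] 25.848993477359418
bar [ 0.48322444 -0.02873673  0.064     ] [ 0.50086628 -0.08660383  0.064     ] -73.04519973560572
```

View pics/c1.png

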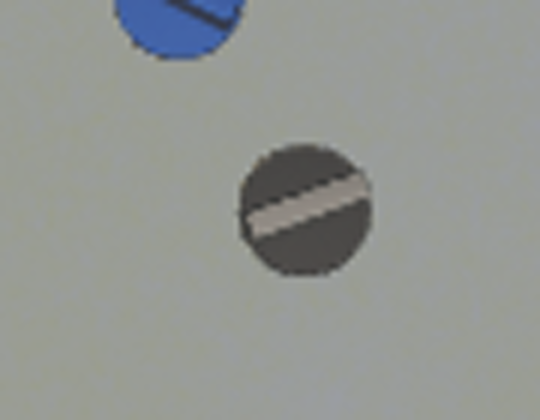

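View pics/c2.png

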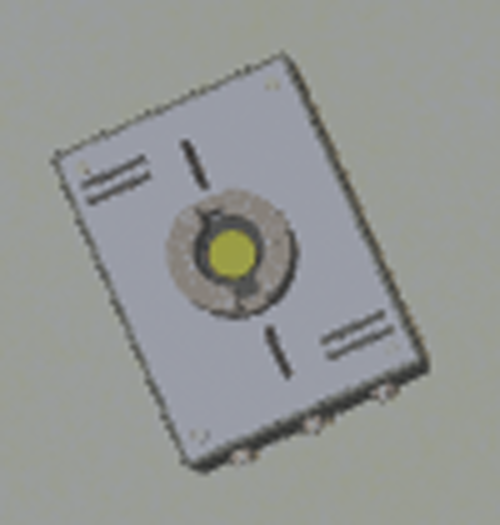

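The crop shows the wanted plug at about (311,237): black flange, grey straight bar, yaw about -73° or 107°. The socket is at about (215,200), with its notch lines at about 24-26°. I go above the plug for a wrist view.

```bash
cat >> h.py <<'E'
def goto(X,yaw_x):
    """shift/turn in tool axes to TCP at X, tool y down, tool x at world yaw (deg)"""
    s=observe(); A=R.from_rotvec(s['ee_rot']); y=np.radians(yaw_x)
    x=np.array([np.cos(y),np.sin(y),0]);Y=np.array([0,0,-1.]);B=np.stack([x,Y,np.cross(x,Y)],1)
    Rl=A.inv()*R.from_matrix(B)
    print('from yaw',np.degrees(np.arctan2(*A.as_matrix()[1::-1,0])).round(1),'shift',A.inv().apply(np.array(X)-s['position']).round(4),'turn',np.degrees(Rl.as_rotvec()).round(2),'j',s['joints'].round(3),'F',s['force'].round(2),'clk',s['clock'],'pos',s['position'].round(4),'w',round(s['width'],3))
    p=get_image('wrist') if 0 else None
E
python3 - <<'E'
from h import *
s=observe();print(R.from_rotvec(s['ee_rot']).as_matrix().round(3))
for yw in(-73,107): goto([.494,-.057,.20],yw)
p=get_image('wrist');print(p['mount'],p['camera_matrix'])
t=get_image('top');print(onz(t,(310.8,237),.03))
s=get_image('side')
E
```

```text
[[ 0.919  0.     0.395]
 [-0.395  0.     0.919]
 [ 0.    -1.     0.   ]]
from yaw -23.3 shift [ 0.4764  0.0487 -0.4823] turn [-0.   49.74  0.  ] j [-1.268  0.435  0.025  1.573 -0.012  1.134 -0.075] F [ 0.08 -0.02 -0.44] clk 1.6 pos [0.2468 0.5742 0.2487] w 1.003
from yaw -23.3 shift [ 0.4764  0.0487 -0.4823] turn [   0.   -130.26    0.  ] j [-1.268  0.435  0.025  1.573 -0.012  1.134 -0.075] F [ 0.08 -0.02 -0.44] clk 1.6 pos [0.2468 0.5742 0.2487] w 1.003
[[-1.23804887e-04 -9.63103636e-01 -2.69130769e-01 -7.25468378e-02]
 [-1.70354422e-04  2.69130788e-01 -9.63103624e-01 -1.35252279e-01]
 [ 9.99999978e-01 -7.33893183e-05 -1.97388670e-04 -7.65025402e-04]
 [ 0.00000000e+00  0.00000000e+00  0.00000000e+00  1.00000000e+00]] [[373.12092243   0.         277.33372985]
 [  0.         373.12092243 202.06315708]
 [  0.           0.           1.        ]]
[ 0.49502517 -0.05809256  0.03      ]
```

Call:
arm_command --plan '[[[0.477,0.049,-0.482],[0,50,0]],[[0.477,0.049,-0.482],[0,50,0]],[[0.477,0.049,-0.482],[0,50,0]],[[0.477,0.049,-0.482],[0,50,0]],[[0.477,0.049,-0.482],[0,50,0]]]' --fingers -1

```text
clock: 2.25
position: [0.3384, 0.3403, 0.2308]
ee_rot: [-1.375, 0.903, -0.903]
force: [1.8, 0.4, 0.6]
width: 1.001
```

```bash
python3 - <<'E'
from h import *
goto([.495,-.058,.20],-73)
E
```

```text
from yaw -66.6 shift [ 0.4278  0.0306 -0.0146] turn [-0.03  6.42 -0.03] j [-1.097  0.214  0.236  1.955 -0.06   0.978 -0.423] F [1.79 0.38 0.55] clk 2.25 pos [0.3384 0.3403 0.2308] w 1.001
```

Call:
arm_command --plan '[[[0.427,0.03,-0.014],[0,6.5,0]],[[0.427,0.03,-0.014],[0,6.5,0]],[[0.427,0.03,-0.014],[0,6.5,0]],[[0.427,0.03,-0.014],[0,6.5,0]],[[0.427,0.03,-0.014],[0,6.5,0]]]'

```text
clock: 2.75
position: [0.4315, 0.109, 0.2135]
ee_rot: [-1.336, 0.984, -0.984]
force: [2.0, 0.8, 0.1]
width: 1.002
```

```bash
python3 - <<'E'
from h import *
goto([.495,-.058,.20],-73)
E
```

```text
from yaw -72.7 shift [0.1783 0.0134 0.011 ] turn [-0.07  0.29 -0.03] j [-0.726  0.177  0.418  2.064 -0.091  0.915  0.044] F [1.97 0.76 0.09] clk 2.75 pos [0.4315 0.109  0.2135] w 1.002
```

Call:
arm_command --plan '[[[0.178,0.013,0.011],[0,0,0]],[[0.178,0.013,0.011],[0,0,0]],[[0.178,0.013,0.011],[0,0,0]],[[0.178,0.013,0.011],[0,0,0]],[[0.178,0.013,0.011],[0,0,0]]]'

```text
clock: 3.25
position: [0.4952, -0.0607, 0.2004]
ee_rot: [-1.335, 0.988, -0.991]
force: [-0.6, -0.4, 0.7]
width: 1.002
```

```bash
python3 - <<'E'
from h import *
goto([.495,-.058,.20],-73)
s=observe();p=get_image('wrist');save(p,'w1');T=wristT(p,s);p['world_to_cam']=T
for d in place_of(p,'bar'): print('bar',d['point'],d['confidence'],onz(p,d['point'],.047))
for d in place_of(p,'plug'): print('plug',d['point'],d['confidence'],onz(p,d['point'],.0))
E
```

```text
from yaw -73.1 shift [-0.0026  0.0004  0.0006] turn [-0.03 -0.11  0.14] j [-0.392  0.295  0.512  1.97  -0.178  0.918  0.505] F [-0.62 -0.4   0.65] clk 3.25 pos [ 0.4952 -0.0607  0.2004] w 1.002
bar [427.8, 147.3] 0.95 [0.59570716 0.00620566 0.047     ]
bar [275.3, 180.9] 0.8 [ 0.49077862 -0.05334636  0.047     ]
bar [396.2, 301.5] 0.29 [ 0.62225895 -0.12538896  0.047     ]
plug [407.5, 140.0] 0.87 [0.59571836 0.00664194 0.        ]
plug [277.8, 177.4] 0.82 [ 0.4948518  -0.05955336  0.        ]
```

View pics/w1.png

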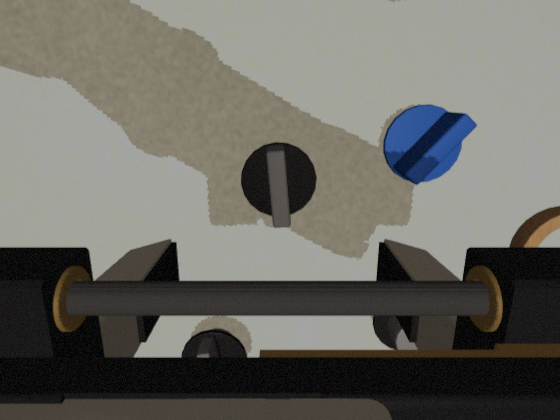

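The wrist view shows the wanted plug at (278,181) with the bar nearly upright in the picture, and the blue one at (428,147). I refine with a model overlay.

```bash
cat >> h.py <<'E'
def model(p,x,y,yaw,zb=0):
    a=np.radians(yaw);c,s=np.cos(a),np.sin(a)
    top=[proj(p,[x+c*u-s*v,y+s*u+c*v,zb+.064]) for u,v in((.03,.007),(.03,-.007),(-.03,-.007),(-.03,.007))]
    fl=[proj(p,[x+.032*np.cos(t),y+.032*np.sin(t),zb+.03]) for t in np.linspace(0,6.28,60)]
    return np.array(top),np.array(fl)
E
cat > fit.py <<'E'
from h import *
s=observe();p=get_image('wrist');p['world_to_cam']=wristT(p,s)
g=cv2.cvtColor(p['color'],cv2.COLOR_RGB2GRAY).astype(float)
roi=g[130:250,220:340]
# dark flange = <35, bar brighter
dark=((g<30)).astype(np.uint8); m=np.zeros_like(dark); m[130:240,225:335]=dark[130:240,225:335]
n,l,st,_=cv2.connectedComponentsWithStats(m); print(st[1:],g[180,250],g[180,277],g[180,230])
cnt=max(cv2.findContours(m,cv2.RETR_EXTERNAL,cv2.CHAIN_APPROX_NONE)[0],key=len)
from scipy.optimize import minimize
def img(q):
    top,fl=model(p,*q); sub=8
    im=np.zeros(g.shape,np.uint8)
    cv2.fillPoly(im,[np.round(fl*16).astype(int)],128,cv2.LINE_AA,4)
    # bar hull: top + base
    a=np.radians(q[2]);c,sn=np.cos(a),np.sin(a)
    pts=[proj(p,[q[0]+c*u-sn*v,q[1]+sn*u+c*v,z]) for u in(.03,-.03) for v in(.007,-.007) for z in(.03,.064)]
    h=cv2.convexHull(np.array(pts,np.float32))
    cv2.fillPoly(im,[np.round(h*16).astype(int)],255,cv2.LINE_AA,4)
    return im
lev=np.where(g<30,128,0)
V=[np.median(g[165:195,248:258])]
R0=p['color'].astype(float)
bg=np.median(g[225:245,225:240]);fl=np.median(g[165:195,248:258]);ba=np.median(g[165:205,274:280]);print(bg,fl,ba)
def cost(q):
    im=img(q)[125:245,215:345].astype(float); gg=g[125:245,215:345]
    w1=np.clip(im/128,0,1); 
    pred_fl=np.where(im<=128,im/128,1-(im-128)/127)  # flange weight
    obs=np.clip((bg-gg)/(bg-fl),0,1)   # flange-ness by darkness
    ob=obs; 
    pr=np.where(im<=128,im/128,1-(im-128)/127*(1-(bg-ba)/(bg-fl)))
    return ((pr-ob)**2).sum()
best=min((minimize(cost,[.495+dx,-.058+dy,-73+d],method='Nelder-Mead',options=dict(initial_simplex=[[.495+dx,-.058+dy,-73+d],[.498+dx,-.058+dy,-73+d],[.495+dx,-.055+dy,-73+d],[.495+dx,-.058+dy,-69+d]])) for dx,dy,d in((0,0,0),(.002,-.002,-2),(-.002,.002,2))),key=lambda r:r.fun)
print(best.x,best.fun)
top,f=model(p,*best.x)
v=cv2.resize(p['color'][110:260,200:350,::-1],None,fx=4,fy=4,interpolation=cv2.INTER_NEAREST)
for q,col in((top,(0,255,0)),(f,(0,0,255))): cv2.polylines(v,[np.round((q-[200,110]+.5)*4).astype(int)],True,col,1)
cv2.imwrite('pics/fit1.png',v)
goto([best.x[0],best.x[1],.054],best.x[2])
E
python3 fit.py
```

```text
[[ 241  151   74   71 2793]] 20.0 84.0 122.0
163.0 22.0 85.0
[ 4.94214557e-01 -5.56015514e-02 -6.70844326e+01] 770.2967605386975
from yaw -72.6 shift [ 1.200e-03  1.462e-01 -1.000e-04] turn [ 0.   -5.55 -0.05] j [-0.398  0.293  0.507  1.973 -0.178  0.919  0.502] F [ 0.46  0.09 -0.04] clk 3.45 pos [ 0.494  -0.0546  0.2002] w 1.0
```

View pics/fit1.png

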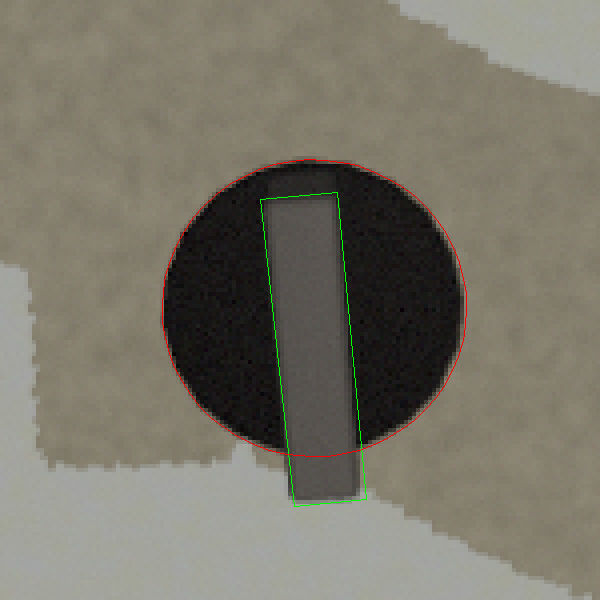

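```bash
cat > fit2.py <<'E'
from h import *
s=observe();p=get_image('wrist');p['world_to_cam']=wristT(p,s)
g=cv2.cvtColor(p['color'],cv2.COLOR_RGB2GRAY).astype(float)
print('pos',s['position'],np.degrees(np.arctan2(*R.from_rotvec(s['ee_rot']).as_matrix()[1::-1,0])),s['dq'].round(3))
m=np.zeros(g.shape,np.uint8); m[130:245,225:335]=(g<30)[130:245,225:335]
cs=max(cv2.findContours(m,cv2.RETR_EXTERNAL,cv2.CHAIN_APPROX_NONE)[0],key=len)
h=cv2.convexHull(cs)[:,0]; x0,y0,w,hh=cv2.boundingRect(h)
print(x0,y0,w,hh)
# bar centre per row
rows=[];cen=[]
for r in range(y0+8,y0+hh-12):
    seg=np.where((g[r,x0+15:x0+w-15]>58))[0]
    if len(seg)>8: rows.append(r);cen.append(x0+15+seg.mean())
k=np.polyfit(rows,cen,1);print('line',k,len(rows))
a,b=[onz(p,(np.polyval(k,r)+.0,r),.064) for r in(rows[0],rows[-1])]
d=b-a;yaw=np.degrees(np.arctan2(d[1],d[0]));print('yaw',yaw)
# flange: fit circle to back-projected hull pts (left,right,top)
pts=np.array([onz(p,q+0.0,.03)[:2] for q in cs[:,0]])
from scipy.optimize import least_squares
f=least_squares(lambda c:np.hypot(*(pts-c).T)-.032,[.494,-.056],loss='soft_l1',f_scale=.0005);print('flange',f.x)
n=np.array([-np.sin(np.radians(yaw)),np.cos(np.radians(yaw))]);print('bar-line offset from flange',(a[:2]-f.x)@n)
goto([*f.x,.054],yaw)
E
python3 fit2.py
```

```text
pos [ 0.49400192 -0.05456593  0.20015464] -72.63279304999533 [-0.014 -0.004 -0.002  0.003 -0.001 -0.002  0.004]
241 151 74 72
line [7.85834334e-02 2.61932773e+02] 50
yaw -68.27659781155624
flange [ 0.49446671 -0.05679019]
bar-line offset from flange -9.876560627078772e-05
from yaw -72.6 shift [ 0.0025  0.1462 -0.0003] turn [-0.01 -4.32 -0.04] j [-0.399  0.293  0.507  1.973 -0.178  0.919  0.503] F [-0.11 -0.19 -0.11] clk 3.5 pos [ 0.4941 -0.0544  0.2002] w 0.999
```

Call:
arm_command --plan '[[[0.0025,0.03,0],[0,-4.3,0]],[[0.0025,0.07,0],[0,-4.3,0]],[[0.0025,0.11,0],[0,-4.3,0]],[[0.0025,0.135,0],[0,-4.3,0]],[[0.0025,0.135,0],[0,-4.3,0]]]'

```text
clock: 4.0
position: [0.4927, -0.0568, 0.0627]
ee_rot: [-1.368, 0.93, -0.922]
force: [0.1, 0.3, 1.2]
width: 1.0
```

```bash
python3 - <<'E'
from h import *
s=observe();p=get_image('wrist');save(p,'w2')
p=get_image('side');save(p,'s2')
goto([.4945,-.0568,.055],-68.3)
E
```

```text
from yaw -68.4 shift [-0.0009  0.0107 -0.0002] turn [ 0.02 -0.05 -0.02] j [-0.283  0.498  0.392  2.093 -0.325  0.608  0.713] F [-0.26  0.2   0.17] clk 4.1 pos [ 0.495  -0.0575  0.0657] w 1.0
```

View pics/w2.png

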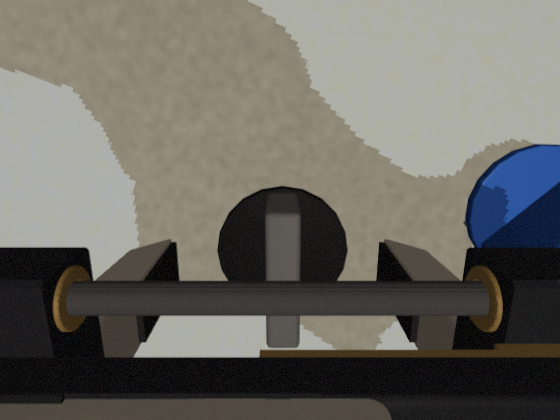

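The bar (column 282) sits square between the jaws (centre about 278). I lower the last 10 mm and close.

Call:
arm_command --plan '[[[-0.001,0.01,0],[0,0,0]],[[-0.001,0.01,0],[0,0,0]],[[-0.001,0.01,0],[0,0,0]]]'

```text
clock: 4.4
position: [0.495, -0.0572, 0.0558]
ee_rot: [-1.363, 0.927, -0.928]
force: [1.0, 0.2, -0.6]
width: 1.0
```

Call:
arm_command --plan '[[[0,0,0],[0,0,0]],[[0,0,0],[0,0,0]],[[0,0,0],[0,0,0]],[[0,0,0],[0,0,0]],[[0,0,0],[0,0,0]]]' --fingers 1 --squeeze 35

```text
clock: 4.9
position: [0.4946, -0.0574, 0.0552]
ee_rot: [-1.364, 0.928, -0.928]
force: [-0.5, -0.8, 0.1]
width: 0.613
```

Call:
arm_command --plan '[[[0,0,0],[0,0,0]],[[0,0,0],[0,0,0]],[[0,0,0],[0,0,0]]]'

```text
clock: 5.2
position: [0.4946, -0.0574, 0.0552]
ee_rot: [-1.364, 0.928, -0.928]
force: [-0.5, 0.7, -0.5]
width: 0.355
```

```bash
python3 - <<'E'
from h import *
goto([.4945,-.0568,.055],-68.3)
E
```

```text
from yaw -68.4 shift [-0.0006  0.0002  0.0001] turn [ 0.   -0.13 -0.  ] j [-0.274  0.515  0.38   2.101 -0.338  0.584  0.722] F [-0.52  0.71 -0.46] clk 5.2 pos [ 0.4946 -0.0574  0.0552] w 0.355
```

Still closing (the target is about 14/92 = 0.15).

Call:
arm_command --plan '[[[0,0,0],[0,0,0]],[[0,0,0],[0,0,0]],[[0,0,0],[0,0,0]],[[0,0,0],[0,0,0]],[[0,0,0],[0,0,0]]]'

```text
clock: 5.7
position: [0.4946, -0.0574, 0.0551]
ee_rot: [-1.364, 0.928, -0.927]
force: [0.1, 0.3, -1.4]
width: 0.154
```

Call:
arm_command --plan '[[[0,-0.01,0],[0,0,0]],[[0,-0.03,0],[0,0,0]],[[0,-0.06,0],[0,0,0]],[[0,-0.1,0],[0,0,0]],[[0,-0.13,0],[0,0,0]]]'

```text
clock: 6.2
position: [0.4948, -0.0578, 0.1878]
ee_rot: [-1.363, 0.927, -0.929]
force: [0.3, 0.6, -1.9]
width: 0.15
```

```bash
python3 - <<'E'
from h import *
s=observe();p=get_image('side');save(p,'s3')
goto([.5855,.215,.185],25)
p=get_image('wrist');save(p,'w3')
E
```

```text
from yaw -68.5 shift [-0.2217  0.0075  0.1825] turn [ -0.2  -93.49   0.41] j [-0.386  0.305  0.503  1.982 -0.189  0.892  0.591] F [ 1.36 -0.25  1.89] clk 6.25 pos [ 0.4969 -0.0582  0.1917] w 0.152
```

View pics/w3.png

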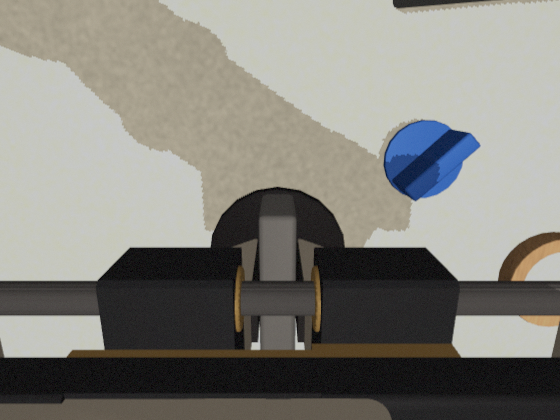

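View pics/s3.png

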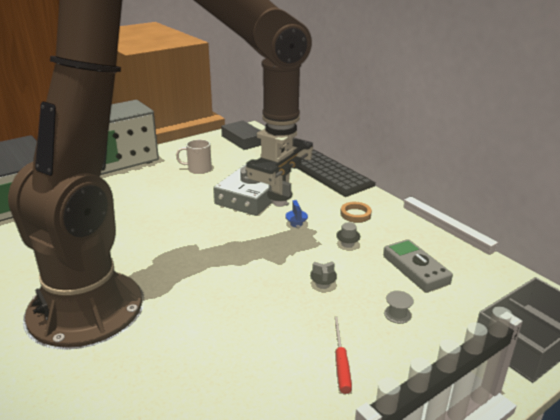

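The plug is gripped (width 0.15, bar square in the jaws) and lifted. I now stop beside the socket, at insertion yaw, for a wrist look at it.

```bash
python3 - <<'E'
from h import *
goto([.655,.246,.20],24.5)
E
```

```text
from yaw -68.4 shift [-0.2245 -0.0091  0.2588] turn [ -0.21 -92.95   0.41] j [-0.385  0.308  0.501  1.984 -0.191  0.887  0.593] F [ 0.65 -0.5  -1.22] clk 6.3 pos [ 0.4969 -0.0579  0.1896] w 0.151
```

Call:
arm_command --plan '[[[-0.224,-0.009,0.259],[0,-93,0]],[[-0.224,-0.009,0.259],[0,-93,0]],[[-0.224,-0.009,0.259],[0,-93,0]],[[-0.224,-0.009,0.259],[0,-93,0]],[[-0.224,-0.009,0.259],[0,-93,0]]]'

```text
clock: 6.8
position: [0.6105, 0.1659, 0.1915]
ee_rot: [-1.544, 0.344, -0.343]
force: [0.3, 0.4, -0.7]
width: 0.153
```

```bash
python3 - <<'E'
from h import *
goto([.655,.246,.20],24.5)
E
```

```text
from yaw -25.1 shift [ 0.0063 -0.0085  0.0914] turn [ 1.000e-02 -4.961e+01 -4.000e-02] j [-0.526  0.501  0.261  1.638 -0.146  1.022  0.914] F [ 0.29  0.43 -0.68] clk 6.8 pos [0.6105 0.1659 0.1915] w 0.153
```

Call:
arm_command --plan '[[[0.006,-0.0085,0.091],[0,-49.6,0]],[[0.006,-0.0085,0.091],[0,-49.6,0]],[[0.006,-0.0085,0.091],[0,-49.6,0]],[[0.006,-0.0085,0.091],[0,-49.6,0]],[[0.006,-0.0085,0.091],[0,-49.6,0]]]'

```text
clock: 7.3
position: [0.6545, 0.2437, 0.1993]
ee_rot: [-1.558, -0.244, 0.246]
force: [-0.1, -0.8, -0.6]
width: 0.15
```

```bash
python3 - <<'E'
from h import *
goto([.655,.246,.20],24.5)
E
```

```text
from yaw 17.9 shift [ 0.0012 -0.0007  0.002 ] turn [ 0.03 -6.61 -0.09] j [-0.476  0.593  0.07   1.433 -0.043  1.119  1.485] F [-0.08 -0.83 -0.6 ] clk 7.3 pos [0.6545 0.2437 0.1993] w 0.15
```

Call:
arm_command --plan '[[[0.001,0,0.002],[0,-6.6,0]],[[0.001,0,0.002],[0,-6.6,0]],[[0.001,0,0.002],[0,-6.6,0]],[[0.001,0,0.002],[0,-6.6,0]],[[0.001,0,0.002],[0,-6.6,0]]]'

```text
clock: 7.8
position: [0.6551, 0.2459, 0.2002]
ee_rot: [-1.546, -0.329, 0.329]
force: [-0.6, 0.3, -0.4]
width: 0.15
```

```bash
python3 - <<'E'
from h import *
goto([.655,.246,.20],24.5)
s=observe();p=get_image('wrist');save(p,'w4');p['world_to_cam']=wristT(p,s);print(s['position'],s['ee_rot'],s['dq'].round(3))
np.savez('w4.npz',c=p['color'],K=p['camera_matrix'],T=p['world_to_cam'],pos=s['position'],rot=s['ee_rot'])
for d in place_of(p,'socket'): print(d['point'],d['confidence'],onz(p,d['point'],.09))
E
```

```text
from yaw 24.0 shift [-0.      0.0002  0.0002] turn [ 0.01 -0.48 -0.01] j [-0.462  0.594  0.044  1.427 -0.027  1.121  1.576] F [-0.63  0.33 -0.41] clk 7.8 pos [0.6551 0.2459 0.2002] w 0.15
[0.65510577 0.24586827 0.20020055] [-1.54586353 -0.32875945  0.32893453] [ 0.001 -0.003 -0.003  0.001  0.002  0.001  0.008]
[280.4, 95.4] 0.66 [0.58642356 0.21694297 0.09      ]
```

View pics/w4.png

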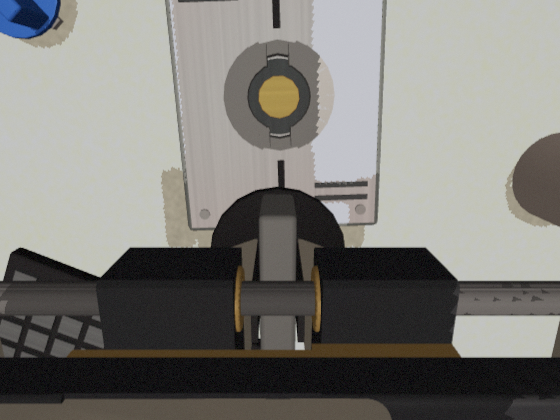

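```bash
cat > sock.py <<'E'
from h import *
import sys
from scipy.optimize import least_squares
d=np.load(sys.argv[1]);p=dict(color=d['c'],camera_matrix=d['K'],world_to_cam=d['T'])
g=cv2.cvtColor(p['color'],cv2.COLOR_RGB2GRAY).astype(np.uint8)
G=cv2.GaussianBlur(g,(0,0),.8).astype(float)
def samp(X): 
    u=np.array([proj(p,x) for x in X],np.float32); return cv2.remap(G.astype(np.float32),u[:,0].reshape(1,-1),u[:,1].reshape(1,-1),cv2.INTER_LINEAR)[0]
def edges(c,r0,r1,angs,z,sign):
    out=[]
    for a in angs:
        rr=np.arange(r0,r1,.0002); v=samp([[c[0]+r*np.cos(a),c[1]+r*np.sin(a),z] for r in rr]); dv=np.gradient(v)*sign
        i=dv.argmax()
        if dv[i]>1.0: out.append([c[0]+rr[i]*np.cos(a),c[1]+rr[i]*np.sin(a)])
    return np.array(out)
c=np.array([.5864,.217]);yw=np.radians(24.4)
angs=[a for a in np.linspace(0,2*np.pi,120,endpoint=False) if min(abs((a-yw+np.pi/2)%np.pi-np.pi/2),9)>.5]
for it in range(2):
    for nm,r0,r1,R0,sg in(('bore',.015,.025,.02,1),):
        e=edges(c,r0,r1,angs,.09,sg); f=least_squares(lambda q:np.hypot(*(e-q[:2]).T)-q[2],[*c,R0],loss='soft_l1',f_scale=.0005); print(nm,f.x.round(5),len(e),np.abs(f.fun).mean()); c=f.x[:2]
e=edges(c,.028,.042,np.linspace(0,2*np.pi,120),.09,1);f=least_squares(lambda q:np.hypot(*(e-q[:2]).T)-q[2],[*c,.035],loss='soft_l1',f_scale=.0005);print('collar',f.x.round(5),len(e),np.abs(f.fun).mean())
for yaw in(24,):
  pts=[]
  v=cv2.resize(p['color'][0:210,180:380,::-1],None,fx=4,fy=4,interpolation=cv2.INTER_NEAREST)[:600]
  a=np.radians(yaw)
  for r,z,col in((.02,.09,(0,255,0)),(.035,.09,(0,0,255))):
    q=np.array([proj(p,[c[0]+r*np.cos(t),c[1]+r*np.sin(t),z]) for t in np.linspace(0,6.28,80)])
    cv2.polylines(v,[np.round((q-[180,0]+.5)*4).astype(int)],True,col,1)
  cv2.imwrite('pics/sock.png',v)
# black lines
for (y0,y1) in((2,26),(162,186)):
    rows=np.arange(y0,y1); cen=[]
    for r in rows:
        w=np.clip(100-g[r,262:298].astype(float),0,None); cen.append((w*np.arange(262,298)).sum()/max(w.sum(),1))
    print(y0,np.round(cen[::3],1)); 
    m=np.array(cen); ok=(m>265)&(m<295)
    P=np.array([onz(p,(m[i],rows[i]),.06)[:2] for i in np.where(ok)[0]])
    if len(P): print('line centroid',P.mean(0)); 
    if y0==2:A=P
yw=np.degrees(np.arctan2(*(P.mean(0)-A.mean(0))[::-1]));n=np.array([-np.sin(np.radians(yw)),np.cos(np.radians(yw))]);print('yaw',yw,'offset of centre from line',(c-A.mean(0))@n)
E
python3 sock.py w4.npz
```

```text
bore [0.58756 0.21624 0.02009] 82 0.0007000344764135834
bore [0.58758 0.21618 0.02005] 82 0.00033428951180107194
collar [0.58773 0.2159  0.03454] 120 0.0009332394744863692
2 [275.2 275.6 275.6 275.6 275.8 275.8 275.8 275.9]
line centroid [0.53920455 0.1925392 ]
162 [280.4 280.3 280.3 280.5 280.5 280.7 280.9 281.1]
line centroid [0.63753914 0.24029449]
yaw 25.903104888123977 offset of centre from line 0.0001335499154815163
```

View pics/sock.png

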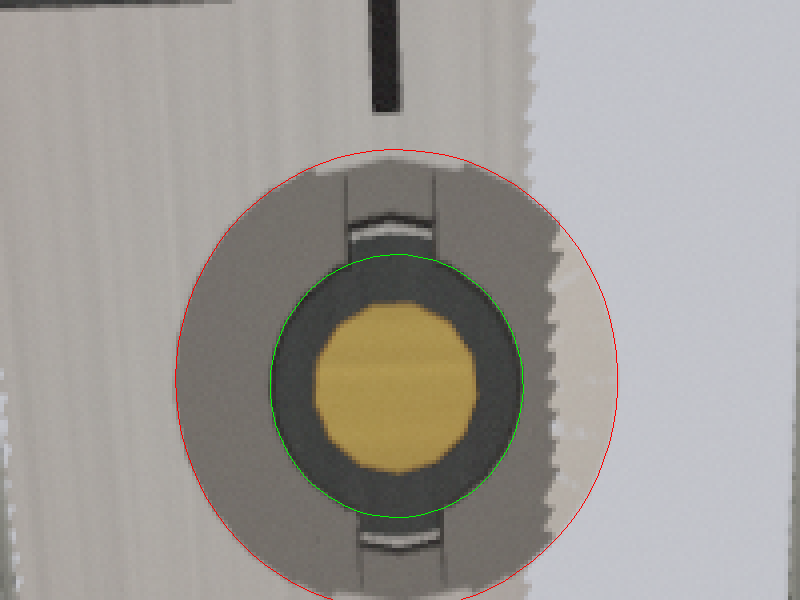

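The overlay matches the bore and collar well: socket at (0.5876, 0.2162), yaw 25.9°. I now check where the held plug appears through the same camera.

```bash
cat > held.py <<'E'
from h import *
import sys
d=np.load(sys.argv[1]);p=dict(color=d['c'],camera_matrix=d['K'],world_to_cam=d['T'])
A=R.from_rotvec(d['rot']);pos=d['pos'];g=cv2.cvtColor(p['color'],cv2.COLOR_RGB2GRAY).astype(float)
P=lambda v:proj(p,pos+A.apply(v))
v=cv2.resize(p['color'][170:370,180:380,::-1],None,fx=4,fy=4,interpolation=cv2.INTER_NEAREST)
def drawq(q,col): cv2.polylines(v,[np.round((np.array(q)-[180,170]+.5)*4).astype(int)],True,col,1)
drawq([P([.032*np.cos(t),.025,.032*np.sin(t)]) for t in np.linspace(0,6.28,80)],(0,0,255))
drawq([P([u,-.009,w]) for u,w in((.03,.007),(.03,-.007),(-.03,-.007),(-.03,.007))],(0,255,0))
cv2.imwrite('pics/held.png',v[:600])
E
python3 held.py w4.npz
```

```text
(no output)
```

View pics/held.png

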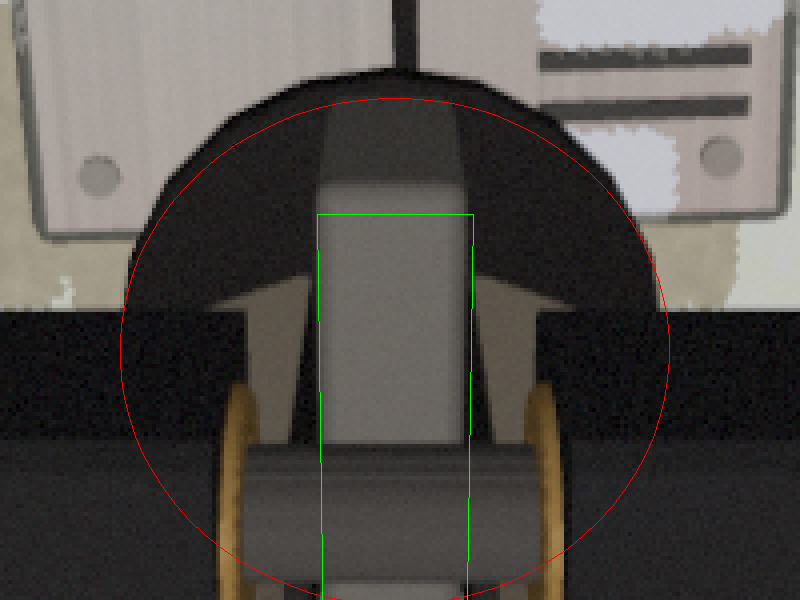

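```bash
cat > held2.py <<'E'
from h import *
import sys
from scipy.optimize import least_squares
d=np.load(sys.argv[1]);p=dict(color=d['c'],camera_matrix=d['K'],world_to_cam=d['T'])
A=R.from_rotvec(d['rot']);pos=d['pos'];g=cv2.GaussianBlur(cv2.cvtColor(p['color'],cv2.COLOR_RGB2GRAY),(0,0),.7).astype(float)
# arc: for each column 214..343 find dark top edge
E=[]
for cx in list(range(222,268))+list(range(290,336)):
    col=g[175:247,cx]; dv=-np.gradient(col); i=np.where(col<45)[0]
    if len(i): 
        j=i[0]; k=max(0,j-4); m=k+dv[k:j+2].argmax(); E.append([cx,175+m])
E=np.array(E,float);print(len(E),E[::12].tolist())
def res(q):
    x,y,z=q
    c=[]
    T=np.linspace(np.pi*.5,np.pi*1.5,200)
    C=np.array([proj(p,pos+A.apply([x+.032*np.cos(t),y,z+.032*np.sin(t)])) for t in T])
    return np.hypot(*(E[:,None]-C[None]).transpose(2,0,1)).min(1)
def sres(q): return res(q)
for y0 in(.021,.025,.029,.033):
    f=least_squares(lambda q:sres([q[0],y0,q[1]]),[0,0],diff_step=1e-3,x_scale=.001);print('bottom-flange depth',y0,f.x.round(5),np.sqrt((f.fun**2).mean()).round(3))
# same with camera distance free for TCP: bar side edges
for r in(225,240,255,270):
    row=g[r,255:302];dv=np.gradient(row);print(r,255+dv[:20].argmax(),255+20+dv[20:].argmin())
E
python3 held2.py w4.npz
```

```text
92 [[222.0, 214.0], [234.0, 202.0], [246.0, 194.0], [258.0, 189.0], [292.0, 188.0], [304.0, 192.0], [316.0, 195.0], [328.0, 209.0]]
bottom-flange depth 0.021 [-0.00387 -0.0003 ] 1.098
bottom-flange depth 0.025 [-0.00304 -0.00019] 0.961
bottom-flange depth 0.029 [-0.00223 -0.0002 ] 0.859
bottom-flange depth 0.033 [-0.00145 -0.00019] 0.846
225 259 296
240 259 295
255 259 296
270 259 295
```

The camera shows the held plug's centre shifted roughly -1 to -2 mm along tool x, which may partly be calibration error. I go to a hover just above the socket and compare plug and collar in the same picture.

```bash
python3 - <<'E'
from h import *
goto([.5875,.2177,.160],25.9)
E
```

```text
from yaw 24.1 shift [-0.0733  0.0403  0.0018] turn [ 0.01 -1.84 -0.  ] j [-0.462  0.594  0.044  1.427 -0.027  1.121  1.577] F [-1.13 -0.21 -0.22] clk 7.9 pos [0.6552 0.2459 0.2003] w 0.155
```

Call:
arm_command --plan '[[[-0.04,0.01,0.002],[0,-1.8,0]],[[-0.0733,0.02,0.002],[0,-1.8,0]],[[-0.0733,0.035,0.002],[0,-1.8,0]],[[-0.0733,0.04,0.002],[0,-1.8,0]],[[-0.0733,0.04,0.002],[0,-1.8,0]]]'

```text
clock: 8.4
position: [0.5876, 0.2179, 0.1599]
ee_rot: [-1.542, -0.354, 0.355]
force: [-0.7, 0.2, -0.7]
width: 0.146
```

Call:
arm_command --plan '[[[0,0,0],[0,0,0]],[[0,0,0],[0,0,0]]]'

```text
clock: 8.6
position: [0.5883, 0.2182, 0.1609]
ee_rot: [-1.541, -0.356, 0.354]
force: [-0.2, 0.1, -1.1]
width: 0.154
```

```bash
python3 - <<'E'
from h import *
goto([.5875,.2177,.160],25.9)
s=observe();p=get_image('wrist');save(p,'w5');p['world_to_cam']=wristT(p,s);print(s['position'],s['ee_rot'],s['dq'].round(3))
np.savez('w5.npz',c=p['color'],K=p['camera_matrix'],T=p['world_to_cam'],pos=s['position'],rot=s['ee_rot'])
p=get_image('side');save(p,'s5');q=get_image('top');save(q,'t5')
v=cv2.resize(p['color'][100:220,190:340,::-1],None,fx=5,fy=5,interpolation=2);cv2.imwrite('pics/s5c.png',v)
E
```

```text
from yaw 25.9 shift [-0.001   0.0009 -0.0001] turn [0.   0.01 0.07] j [-0.456  0.517  0.024  1.671 -0.014  0.952  1.595] F [-0.22  0.11 -1.12] clk 8.6 pos [0.5883 0.2182 0.1609] w 0.154
[0.58834218 0.21819307 0.1608564 ] [-1.54130947 -0.35560195  0.35360158] [ 0.001 -0.002 -0.001  0.006 -0.    -0.003  0.001]
```

View pics/w5.png

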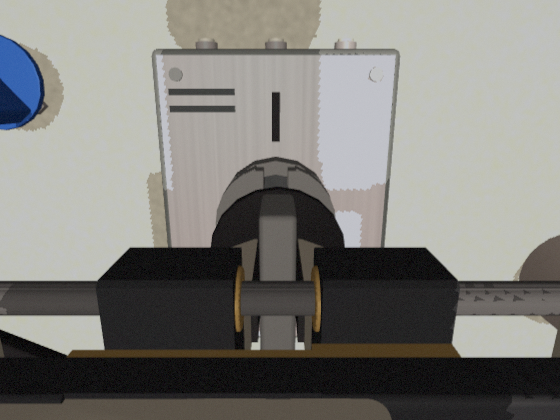

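View pics/s5c.png

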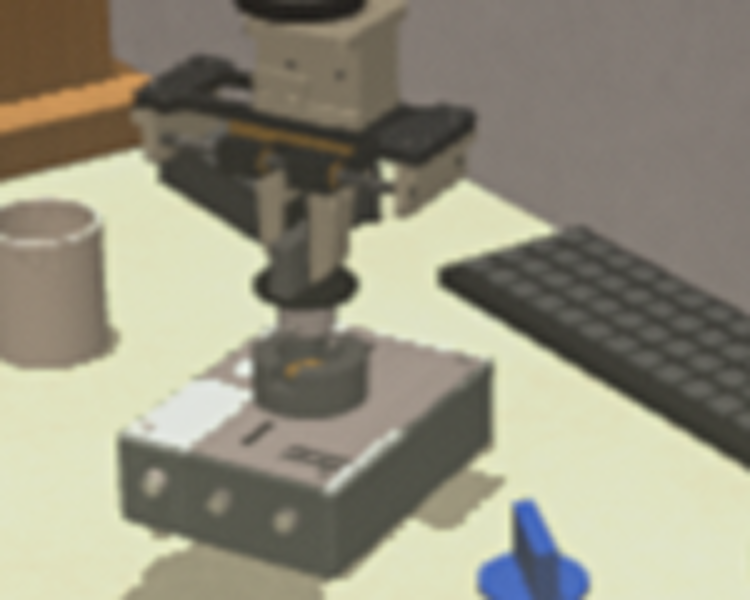

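```bash
cat > ov5.py <<'E'
from h import *
import sys
d=np.load(sys.argv[1]);p=dict(color=d['c'],camera_matrix=d['K'],world_to_cam=d['T'])
A=R.from_rotvec(d['rot']);pos=d['pos'];F=5;o=[200,140]
sx,sz,px,pz,bot=map(float,sys.argv[2:7])  # socket centre & plug centre in tool x,z ; plug bottom world z
v=cv2.resize(p['color'][140:260,200:350,::-1],None,fx=F,fy=F,interpolation=cv2.INTER_NEAREST)
def dq(q,col,cl=True): cv2.polylines(v,[np.round((np.array(q)-o+.5)*F).astype(int)],cl,col,1)
def circ(x,z,r,zw,col):
    dq([proj(p,pos+A.apply([x+r*np.cos(t),pos[2]-zw,z+r*np.sin(t)])) for t in np.linspace(0,6.28,120)],col)
circ(sx,sz,.035,.09,(0,255,0));circ(sx,sz,.035,.06,(0,200,0));circ(sx,sz,.02,.09,(0,255,255))
circ(px,pz,.032,bot+.024,(0,0,255));circ(px,pz,.032,bot+.03,(255,0,255))
cv2.imwrite('pics/'+sys.argv[7]+'.png',v)
W=[.5876,.2162,.09]; print('socket meas in tool',A.inv().apply(np.array(W)-pos).round(4))
E
python3 ov5.py w5.npz -0.0018 -0.0014 -0.0018 -0.0002 0.106 ov5a
```

```text
socket meas in tool [-0.0016  0.0709 -0.0015]
```

View pics/ov5a.png

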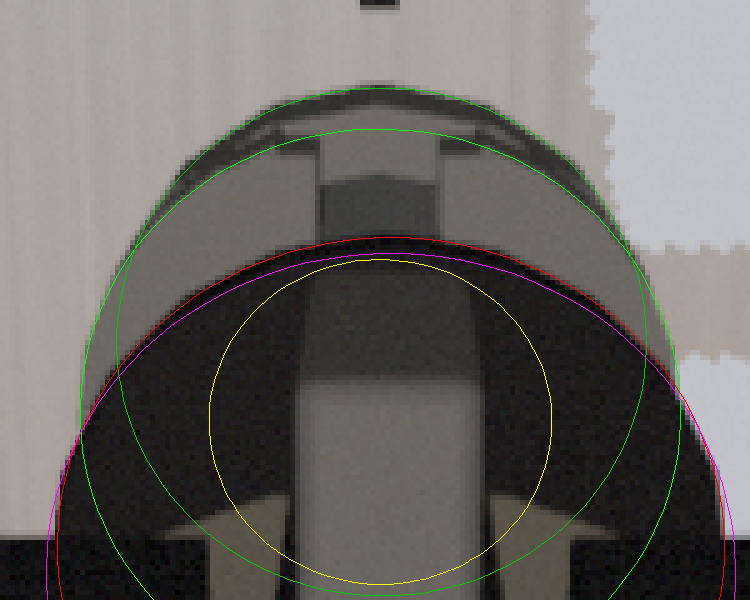

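Plug and socket agree within about 1 mm in this picture (the flange arc and collar rim match the model). I correct a little and go down in steps, watching the force.

Call:
arm_command --plan '[[[-0.0003,0.004,-0.0008],[0,0,0]],[[-0.0003,0.008,-0.0008],[0,0,0]],[[-0.0003,0.012,-0.0008],[0,0,0]],[[-0.0003,0.016,-0.0008],[0,0,0]],[[-0.0003,0.018,-0.0008],[0,0,0]]]'

```text
clock: 9.25
position: [0.5875, 0.2169, 0.1417]
ee_rot: [-1.542, -0.354, 0.355]
force: [1.2, -0.0, -1.2]
width: 0.153
```

```bash
python3 - <<'E'
from h import *
goto([.5876,.2173,.121],25.9);print(observe()['ft_torque'])
E
```

```text
from yaw 25.9 shift [0.0003 0.0207 0.0003] turn [ 0.    0.02 -0.02] j [-0.454  0.537  0.022  1.692 -0.014  0.914  1.597] F [ 1.18 -0.03 -1.18] clk 9.25 pos [0.5875 0.2169 0.1417] w 0.153
[ 0.00716967 -0.13271321  0.00990603]
```

Call:
arm_command --plan '[[[0,0.003,0],[0,0,0]],[[0,0.006,0],[0,0,0]],[[0,0.009,0],[0,0,0]],[[0,0.009,0],[0,0,0]]]'

```text
clock: 9.65
position: [0.5878, 0.217, 0.133]
ee_rot: [-1.542, -0.355, 0.354]
force: [1.5, -0.4, -2.9]
width: 0.149
```

```bash
python3 - <<'E'
from h import *
goto([.5876,.2173,.121],25.9);print(observe()['ft_torque'])
p=get_image('side');save(p,'s6')
v=cv2.resize(p['color'][100:220,190:340,::-1],None,fx=5,fy=5,interpolation=2);cv2.imwrite('pics/s6c.png',v)
E
```

```text
from yaw 25.9 shift [-0.      0.012   0.0004] turn [0.   0.01 0.02] j [-0.454  0.547  0.021  1.699 -0.014  0.895  1.597] F [ 1.46 -0.42 -2.88] clk 9.65 pos [0.5878 0.217  0.133 ] w 0.149
[ 0.12718377 -0.48026823 -0.02311043]
```

View pics/s6c.png

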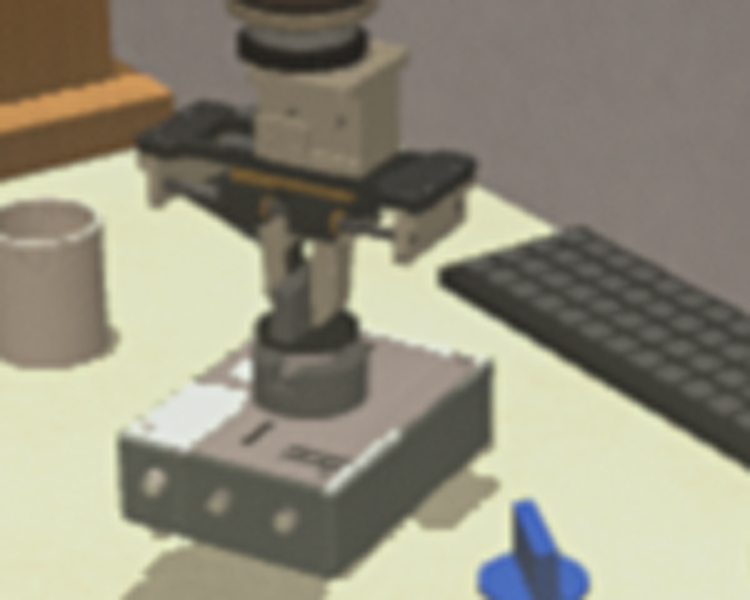

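It is entering the socket (bottom about 12 mm below the mouth) with low force. Continuing down.

Call:
arm_command --plan '[[[0,0.003,0],[0,0,0]],[[0,0.006,0],[0,0,0]],[[0,0.009,0],[0,0,0]],[[0,0.011,0],[0,0,0]],[[0,0.011,0],[0,0,0]]]'

```text
clock: 10.2
position: [0.5878, 0.217, 0.1222]
ee_rot: [-1.541, -0.355, 0.354]
force: [2.3, 0.9, 2.0]
width: 0.149
```

```bash
python3 - <<'E'
from h import *
goto([.5876,.2173,.121],25.9);print(observe()['ft_torque'])
s=observe();p=get_image('wrist');save(p,'w7');p['world_to_cam']=wristT(p,s)
np.savez('w7.npz',c=p['color'],K=p['camera_matrix'],T=p['world_to_cam'],pos=s['position'],rot=s['ee_rot'])
p=get_image('side')
v=cv2.resize(p['color'][100:220,190:340,::-1],None,fx=5,fy=5,interpolation=2);cv2.imwrite('pics/s7c.png',v)
goto([.5876,.2173,.121],25.9)
E
```

```text
from yaw 25.9 shift [-0.0001  0.0012  0.0003] turn [0.   0.01 0.03] j [-0.453  0.559  0.021  1.708 -0.014  0.874  1.597] F [2.32 0.9  2.02] clk 10.2 pos [0.5878 0.217  0.1222] w 0.149
[ 0.1523598  -0.48546715  0.02143617]
from yaw 25.9 shift [-0.0001  0.0013  0.0003] turn [0.   0.02 0.03] j [-0.453  0.559  0.021  1.708 -0.014  0.874  1.597] F [2.64 0.22 2.07] clk 10.3 pos [0.5878 0.2171 0.1223] w 0.149
```

View pics/s7c.png

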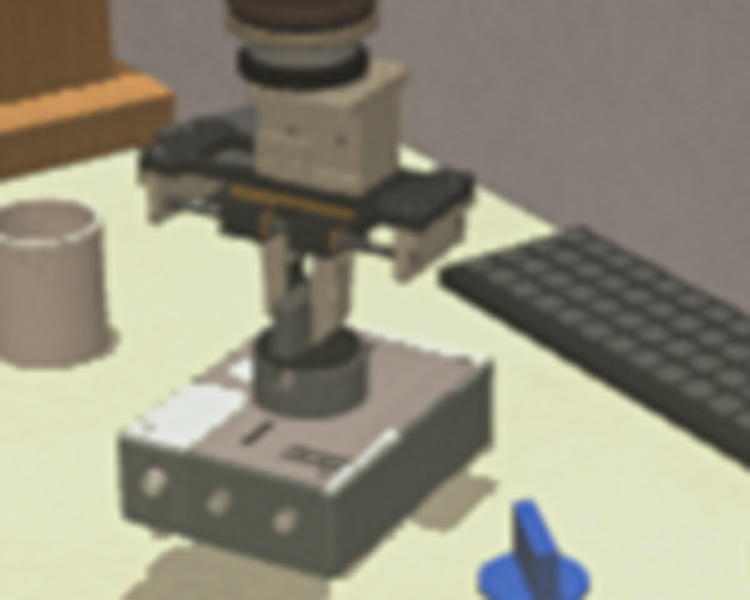

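View pics/w7.png

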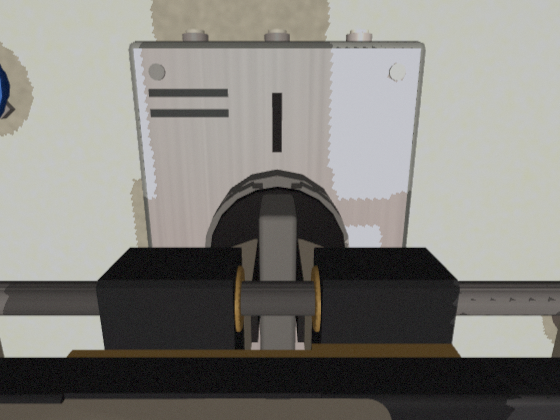

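Call:
arm_command --plan '[[[0.0003,0.001,-0.0002],[0,0,0]],[[0.0003,0.002,-0.0002],[0,0,0]],[[0.0003,0.002,-0.0002],[0,0,0]]]'

```text
clock: 10.6
position: [0.5879, 0.2171, 0.1211]
ee_rot: [-1.541, -0.355, 0.354]
force: [-1.5, -1.1, 10.1]
width: 0.154
```

```bash
python3 - <<'E'
from h import *
goto([.5878,.2171,.121],25.9);print(observe()['ft_torque'])
E
```

```text
from yaw 25.9 shift [-0.0001  0.0001  0.    ] turn [-0.01  0.02  0.03] j [-0.453  0.56   0.02   1.709 -0.014  0.872  1.597] F [-1.47 -1.08 10.12] clk 10.6 pos [0.5879 0.2171 0.1211] w 0.154
[-0.16045325  0.42636346 -0.00885869]
```

The force jumped to 10 N, so the flange is on the collar, and the side forces are small. Now I turn clockwise in stages (tool +y turn).

Call:
arm_command --plan '[[[0,-0.0003,0],[0,6,0]],[[0,-0.0003,0],[0,12,0]],[[0,-0.0003,0],[0,18,0]],[[0,-0.0003,0],[0,24,0]],[[0,-0.0003,0],[0,24,0]]]'

```text
clock: 11.1
position: [0.5881, 0.2167, 0.1211]
ee_rot: [-1.571, -0.024, 0.023]
force: [0.4, -0.6, 7.9]
width: 0.151
```

```bash
python3 - <<'E'
from h import *
goto([.5879,.2171,.121],25.9-88);print(observe()['ft_torque'])
E
```

```text
from yaw 1.7 shift [-0.0002  0.0001  0.0004] turn [-1.00e-02  6.38e+01  4.00e-02] j [-0.529  0.561  0.134  1.716 -0.092  0.87   1.244] F [ 0.35 -0.63  7.87] clk 11.1 pos [0.5881 0.2167 0.1211] w 0.151
[-0.260699    0.063045   -0.02350002]
```

Call:
arm_command --plan '[[[0,0,0],[0,6,0]],[[0,0,0],[0,12,0]],[[0,0,0],[0,18,0]],[[0,0,0],[0,24,0]],[[0,0,0],[0,30,0]]]'

```text
clock: 11.6
position: [0.5881, 0.2166, 0.1211]
ee_rot: [-1.536, 0.387, -0.388]
force: [0.2, -1.8, 7.1]
width: 0.15
```

```bash
python3 - <<'E'
from h import *
goto([.5879,.2169,.121],25.9-88);print(observe()['ft_torque'])
E
```

```text
from yaw -28.3 shift [-0.0003  0.0001  0.0002] turn [-1.000e-02  3.378e+01  2.000e-02] j [-0.623  0.569  0.274  1.725 -0.191  0.873  0.81 ] F [ 0.22 -1.76  7.11] clk 11.6 pos [0.5881 0.2166 0.1211] w 0.15
[-0.31234637  0.05095142  0.18453809]
```

The z moment has risen to +0.18 N m, so the ring is being turned. Continuing to just short of the stop.

Call:
arm_command --plan '[[[0,0,0],[0,7,0]],[[0,0,0],[0,14,0]],[[0,0,0],[0,21,0]],[[0,0,0],[0,28,0]],[[0,0,0],[0,33,0]]]'

```text
clock: 12.1
position: [0.588, 0.2166, 0.1211]
ee_rot: [-1.405, 0.833, -0.834]
force: [-0.2, -1.8, 8.8]
width: 0.148
```

Call:
arm_command --plan '[[[0,0,0],[0,0,0]],[[0,0,0],[0,0,0]],[[0,0,0],[0,0,0]]]'

```text
clock: 12.4
position: [0.5881, 0.2167, 0.1211]
ee_rot: [-1.406, 0.83, -0.83]
force: [0.4, -0.8, 9.2]
width: 0.151
```

```bash
python3 - <<'E'
from h import *
goto([.5879,.2169,.121],25.9-88);print(observe()['ft_torque'])
s=observe();p=get_image('wrist');save(p,'w8')
p=get_image('side');v=cv2.resize(p['color'][100:220,190:340,::-1],None,fx=5,fy=5,interpolation=2);cv2.imwrite('pics/s8c.png',v)
E
```

```text
from yaw -61.1 shift [-0.0003  0.0001 -0.    ] turn [-0.02  1.    0.01] j [-0.725  0.587  0.43   1.734 -0.303  0.886  0.339] F [ 0.4  -0.83  9.17] clk 12.4 pos [0.5881 0.2167 0.1211] w 0.151
[-0.20691021  0.21428868  0.03927792]
```

View pics/w8.png

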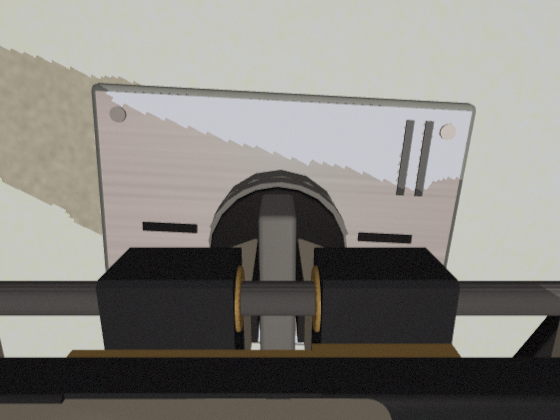

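View pics/s8c.png

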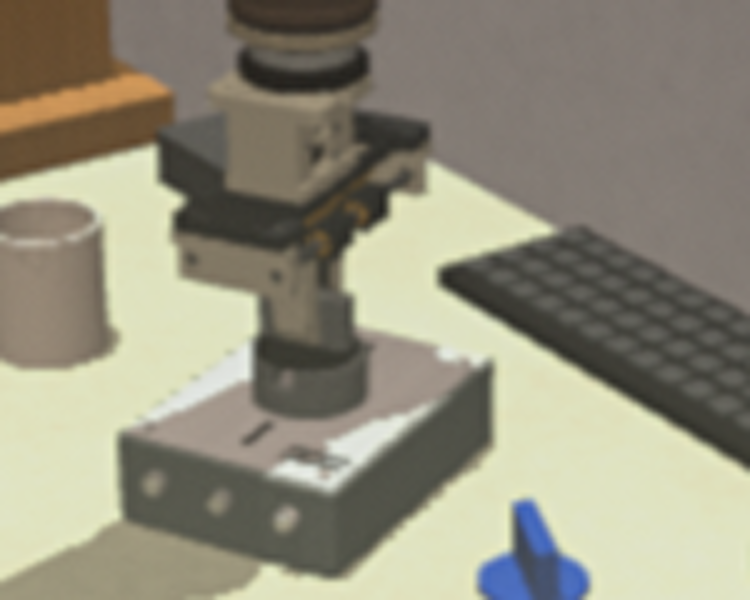

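Call:
arm_command --plan '[[[0,0,0],[0,0.7,0]],[[0,0,0],[0,1.5,0]],[[0,0,0],[0,1.5,0]],[[0,0,0],[0,1.5,0]]]'

```text
clock: 12.9
position: [0.588, 0.2166, 0.1212]
ee_rot: [-1.398, 0.85, -0.85]
force: [-0.1, -0.3, 9.1]
width: 0.149
```

```bash
python3 - <<'E'
from h import *
import time
goto([.5879,.2169,.121],25.9-88)
for i in range(5):
    get_image('top'); s=observe();print(s['ft_torque'].round(3),s['force'].round(1),s['position'].round(4),s['width'].round(3),np.abs(s['dq']).max().round(4))
E
```

```text
from yaw -62.6 shift [-0.0003  0.0002  0.    ] turn [-0.01 -0.48  0.  ] j [-0.729  0.588  0.437  1.735 -0.308  0.887  0.318] F [-0.05 -0.32  9.07] clk 12.9 pos [0.588  0.2166 0.1212] w 0.149Traceback (most recent call last):
  File "<stdin>", line 5, in <module>
AttributeError: 'float' object has no attribute 'round'
```

```bash
python3 - <<'E'
from h import *
for i in range(5):
    get_image('top'); s=observe();print(np.round(s['ft_torque'],3),np.round(s['force'],1),np.round(s['position'],4),round(s['width'],3))
s=observe();p=get_image('wrist');save(p,'w9');p['world_to_cam']=wristT(p,s)
np.savez('w9.npz',c=p['color'],K=p['camera_matrix'],T=p['world_to_cam'],pos=s['position'],rot=s['ee_rot'])
E
python3 held2.py w9.npz|tail -8; python3 held2.py w7.npz|tail -8
```

```text
[-0.287  0.143  0.189] [-0.6 -1.6  7.3] [0.588  0.2166 0.1211] 0.147
[-0.328  0.19   0.225] [-0.4 -2.2  8.1] [0.588  0.2166 0.1211] 0.149
[-0.258  0.149  0.203] [-0.8 -1.8  8.8] [0.588  0.2167 0.1211] 0.152
[-0.274  0.169  0.203] [-0.3 -2.   8.7] [0.588  0.2166 0.1212] 0.149
[-0.251  0.205  0.211] [-0.5 -0.7  9.4] [0.588  0.2166 0.1211] 0.152
bottom-flange depth 0.021 [-0.00288 -0.00082] 0.794
bottom-flange depth 0.025 [-0.00208 -0.00082] 0.626
bottom-flange depth 0.029 [-0.00123 -0.00069] 0.504
bottom-flange depth 0.033 [-0.00041 -0.00074] 0.476
225 258 295
240 259 295
255 259 295
270 259 295
bottom-flange depth 0.021 [-0.00388 -0.00045] 0.746
bottom-flange depth 0.025 [-0.00303 -0.0004 ] 0.588
bottom-flange depth 0.029 [-0.00222 -0.00031] 0.474
bottom-flange depth 0.033 [-0.00139 -0.00036] 0.461
225 259 296
240 259 295
255 259 296
270 259 295
```

The z moment holds steady at about 0.2 N m at 88.5°, consistent with the ring at its stop. The vertical force is about 8-9 N, so it is seated. The grip is firm and everything is still, so I hand it in.

```bash
python3 -c "
from cell import sign_off,observe
print(sign_off()); print(observe()['clock'])"
```

```text
the job is handed in; nothing more can be done
None
the job is handed in; nothing more can be done
```

The enable plug is in the socket, pushed down and turned about 88.5° clockwise. I handed the job in at about 13 s with the gripper still holding it; no verdict is reported.

I picked up the black-flanged plug with the grey bar, not the blue look-alike. I lined its lugs up with the notches using the wrist camera, then pushed it in until the flange met the collar.

**Last checks before handing in:**
- **Seating:** the upward force was a steady 7–9 N, which is the spring plus the flange resting on the collar.
- **Turn:** the moment about vertical held at about 0.2 N m, which fits the return spring with the ring at its stop. I could not read the ring's angle directly. At 87° this moment read only about 0.04 N m; it settled at 0.2 N m after the last 1.5°.
- **Grip and position:** the gripper opening was steady at 0.15, which matches the 14 mm bar, and the tool position was stable to 0.1 mm.

**Disagreements:** wrist camera readings of the plug's place in the hand differed by 1–2 mm between views. The plug also seems to have slid about 1 mm along the jaws while turning. Both are within the 4 mm allowed.

I did not take a final picture check of the other things on the bench. No contact with them was seen or felt.

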